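Box the dried finds in order

ROBOT

A 6-joint arm with a two-finger parallel gripper is mounted at the origin on the work surface. World frame = base frame: x ahead of the robot, y to its left, z up, the work surface at z = 0. Lengths are in m, angles in rad, forces in N, time in s.
With the tool pointing down it reaches from about 0.25 to 0.775 m from the base axis. Payload 8.9 kg.
Tool frame: the origin (TCP) lies midway between the tips of the shut fingers; the grasp point (between the pads) lies 19 mm behind it; z points along the fingers, y is the line along which they close (so a half turn about z gives the same grasp; the last joint's range is limited). The gripper opens to 85 mm and grips with 20 to 120 N. Pads are 22 mm wide; open, the fingers measure 114 mm over their backs; the gripper's body (76 mm by 85 mm) begins 54 mm behind the grasp point. The pads swing forward as they close: fully open they stand 13 mm farther back than shut.
Start: joints at [1.069, 0.291, -0.153, 1.127, 0, 1.431], TCP at [0.186, 0.491, 0.231] pointing down, gripper open.
Joint ranges: [-2.52, 2.52], [-0.91, 1.74], [-1.3, 1.37], [-1.96, 2.02], [-1.52, 1.47], [-3.14, 3.14]. Speed limits (rad/s): [2.22, 2.22, 2.79, 3.14, 3.14, 3.14].

INTERFACE

Orientations are given as a unit quaternion [w, x, y, z].
In Python, from cell import state, get_image, camera_params, finish_job, masks_of gives the robot as it stands.
- The arm moves only by the tool step_arm, never from a script. Its argument "rows" is a list of rows, each a list of 7 numbers: the closure, from 0 (fully open) to 1 (shut), then the shift along the tool's x, y, z in mm, then the turn, a rotation vector about the tool's x, y, z in rad. In form: [[hand, tx, ty, tz, ax, ay, az], ...]. A call has exactly 5 rows; each row is the pose to reach, as a shift and turn from the pose commanded when the call began, along the tool's axes at that moment; what a row does not reach only later rows make up. A row lasts 1/12 s, in which the tool goes at most 41.7 mm and 7.16 degrees, less where a joint would pass 70% of its speed; a pose out of reach is approached as far as the arm can. A call with a gripper value outside its range is refused whole. The fingers move at their own pace and stop on an object; "force" is the grip in N (left out, the last holds). Time passes only in rows, so rows that repeat a pose let the fingers close, or fill a call up. It gives the time, the measured TCP pose, the force, the opening and the grip force at its end, in the units of the state.
- state(): the state, without advancing time (a new reading comes with each control period).
- get_image(name): name is "side" or "top"; returns the picture (480x640x3 uint8, red, green, blue); there is no depth.
- camera_params(name): a dict with "vertical_fov" (degrees; the focal length in pixels is half the picture's height over the tangent of half this angle, whatever the lens; pixels are square), "cx", "cy" (the principal point, pixels), "eye" and "rotation" of the camera in the world. Camera axes: x right, y up, looking along -z (the intrinsics and any distortion apply to the point x, -y, -z); pixel columns grow to the right and rows downward; lengths in m; the calibration is good to about 2 mm. A picture is of the moment at which its call begins. camera_params takes no time and is no camera call.
- finish_job(): hands the job in; it is judged then, once.
Trained networks look in the newest picture that a camera, given by its name, has taken for a name from the list of things; names that differ only in an ending like _2 or _b are one class to them, and where a whole thing is asked for, a point or a joint stands for the part that bears it (a point fixed in the world has none). Each returns a list of dicts, best first, with "p" (0 to 1); they miss things now and then, are a little off and sometimes report something else, mostly with a low value. They report only what shows in the picture. A call takes as long as a camera call. They do not tell look-alikes from the thing itself.
- masks_of(camera, name): "pixels" (480x640 bool, what is visible of it) and "bbox" ([left, top, right, bottom] in pixels, round what is visible of it).
The state is a dict: "time": time; "joints": joint angles; "qd": joint speeds; "joint_torque": joint torques, N m; "position": TCP position; "tcp_rot": TCP orientation; "ft_force": force on the tool from outside, world axes, zero at the start; "torque": the same for the moment, N m; "width": finger opening in m; "grasp_force": force on a finger pad.
Only numpy, scipy, OpenCV 4.12 (cv2) and the standard library are available. Lean on these libraries where they do the work, as an engineer would, in place of code of your own. Each camera call takes 0.05 s, during which the arm holds its last target. There are 200 camera calls.

TASK

Move the four dried finds from the coloured dishes on the drying rack into the wooden finds tray, one to a compartment, keeping their order in the row: the find nearest the red tag of the drying rack goes into the compartment next to the red tag of the tray, and so on along to the other end. Lay each find flat on the compartment floor, the same side up as before; they are fragile, so set them down gently and do not drop them.

Things in the scene. Friction and masses are not known exactly. Their poses are not given: they have to be found in the camera images.
- find_red: Brick-red stone flake, blunt triangle seen from above, 40 mm across (x), 50 mm long (y), 27 mm high, about 90 g; flanks parallel and upright from 3 to 17 mm up and from y = -20 to +6 mm, then the top slopes in. Its origin is the middle of its flat underside, z up; the two upright flanks to grip face its own -x and +x. It starts lying flat on the white dish, its y axis within 0.15 rad of the dish's.
- find_dark: Charcoal-black stone blade, long hexagon seen from above, 30 mm across (x), 50 mm long (y), 24 mm high, about 60 g; flanks parallel and upright from 3 to 15 mm up and from y = -13 to +14 mm. Its origin is the middle of its flat underside, z up; the two upright flanks to grip face its own -x and +x. It starts lying flat on the yellow dish, its y axis within 0.15 rad of the dish's.
- find_ochre: Yellow-ochre cobble, roundish seen from above, 44 mm across (x), 46 mm long (y), 29 mm high, about 100 g; flat upright flanks from 3 to 19 mm up and from y = -11 to +11 mm. Its origin is the middle of its flat underside, z up; the two upright flanks to grip face its own -x and +x. It starts lying flat on the blue dish, its y axis within 0.15 rad of the dish's.
- find_pale: Pale buff sherd, rectangle with one corner broken off, 38 mm across (x), 48 mm long (y), 23 mm high, about 70 g; flanks parallel and upright from 3 to 18 mm up and from y = -24 to +13 mm. Its origin is the middle of its flat underside, z up; the two upright flanks to grip face its own -x and +x. It starts lying flat on the green dish, its y axis within 0.15 rad of the dish's.
- dish_white: Shallow white plastic dish, 127 x 63 mm inside (x, y), rim 9 mm high, floor 2.5 mm thick; origin at the middle of its underside, 32 mm above the table. Fixed. The four dishes stand 71 mm apart along their common y axis on the drying rack (highest point 41 mm), in an order that changes; the rack's red end tag is always beyond the +y end of the row.
- dish_yellow: Shallow yellow plastic dish, 127 x 63 mm inside (x, y), rim 9 mm high, floor 2.5 mm thick; origin at the middle of its underside, 32 mm above the table. Fixed. The four dishes stand 71 mm apart along their common y axis on the drying rack (highest point 41 mm), in an order that changes; the rack's red end tag is always beyond the +y end of the row.
- dish_blue: Shallow blue plastic dish, 127 x 63 mm inside (x, y), rim 9 mm high, floor 2.5 mm thick; origin at the middle of its underside, 32 mm above the table. Fixed. The four dishes stand 71 mm apart along their common y axis on the drying rack (highest point 41 mm), in an order that changes; the rack's red end tag is always beyond the +y end of the row.
- dish_green: Shallow green plastic dish, 127 x 63 mm inside (x, y), rim 9 mm high, floor 2.5 mm thick; origin at the middle of its underside, 32 mm above the table. Fixed. The four dishes stand 71 mm apart along their common y axis on the drying rack (highest point 41 mm), in an order that changes; the rack's red end tag is always beyond the +y end of the row.
- finds_tray: Wooden tray, fixed. Four compartments centred at x = 0, y = +106.5, +35.5, -35.5, -106.5 mm, each 124 mm (x) by 66 mm (y) inside, floor 6 mm above the tray's underside; walls 22 mm high, outer ones 6 mm, dividers 5 mm thick. Origin: middle of the underside, at table height. A grip (24 mm high) sticks out at each end. Small loose things lie around, up to 65 mm high.
- tag_red: Red plastic tag, 60 x 18 x 5 mm, lying on the grip at one end of the finds tray (at y = +158 or -158 mm in the tray's frame, which end changes); the other end has a grey tag. Origin: middle of its underside, axes as the tray's. Fixed. It marks the end of the tray where the row begins.
Not all that is in view belongs to the job. What is shaped like the find_dark but purple is not meant.

How it is judged:
At the end, for the whole second after the job is handed in: Each find lies flat (tilt < 0.15 rad, same side up, underside within 3 mm below and 5 mm above the floor's height), at rest, in its own compartment, in the same sequence counted from the tray's red tag as its dish counted from the rack's red tag (the dishes' +y end) (x of find_red in the frame of finds_tray between -0.045 and 0.045 m and z of find_red in the frame of finds_tray between 0.003 and 0.011 m and angle between each of find_red, find_dark, find_ochre, find_pale's own z axis and vertical below 0.15 rad and linear speed of each of find_red, find_dark, find_ochre, find_pale below 0.02 m/s and angular speed of each of find_red, find_dark, find_ochre, find_pale below 0.2 rad/s and ((y of each of dish_yellow, dish_blue, dish_green in the frame of dish_white below 0 m and horizontal distance between find_red and tag_red between 0.03 and 0.088 m) or (y of dish_yellow in the frame of dish_white above 0 m and y of each of dish_blue, dish_green in the frame of dish_white below 0 m and horizontal distance between find_red and tag_red between 0.1 and 0.152 m) or (y of each of dish_yellow, dish_green in the frame of dish_white below 0 m and y of dish_blue in the frame of dish_white above 0 m and horizontal distance between find_red and tag_red between 0.1 and 0.152 m) or (y of each of dish_yellow, dish_blue in the frame of dish_white below 0 m and y of dish_green in the frame of dish_white above 0 m and horizontal distance between find_red and tag_red between 0.1 and 0.152 m) or (y of each of dish_yellow, dish_blue in the frame of dish_white above 0 m and y of dish_green in the frame of dish_white below 0 m and horizontal distance between find_red and tag_red between 0.17 and 0.222 m) or (y of each of dish_yellow, dish_green in the frame of dish_white above 0 m and y of dish_blue in the frame of dish_white below 0 m and horizontal distance between find_red and tag_red between 0.17 and 0.222 m) or (y of dish_yellow in the frame of dish_white below 0 m and y of each of dish_blue, dish_green in the frame of dish_white above 0 m and horizontal distance between find_red and tag_red between 0.17 and 0.222 m) or (y of each of dish_yellow, dish_blue, dish_green in the frame of dish_white above 0 m and horizontal distance between find_red and tag_red between 0.24 and 0.292 m)) and x of find_dark in the frame of finds_tray between -0.045 and 0.045 m and z of find_dark in the frame of finds_tray between 0.003 and 0.011 m and ((y of each of dish_white, dish_blue, dish_green in the frame of dish_yellow below 0 m and horizontal distance between find_dark and tag_red between 0.03 and 0.088 m) or (y of dish_white in the frame of dish_yellow above 0 m and y of each of dish_blue, dish_green in the frame of dish_yellow below 0 m and horizontal distance between find_dark and tag_red between 0.1 and 0.152 m) or (y of each of dish_white, dish_green in the frame of dish_yellow below 0 m and y of dish_blue in the frame of dish_yellow above 0 m and horizontal distance between find_dark and tag_red between 0.1 and 0.152 m) or (y of each of dish_white, dish_blue in the frame of dish_yellow below 0 m and y of dish_green in the frame of dish_yellow above 0 m and horizontal distance between find_dark and tag_red between 0.1 and 0.152 m) or (y of each of dish_white, dish_blue in the frame of dish_yellow above 0 m and y of dish_green in the frame of dish_yellow below 0 m and horizontal distance between find_dark and tag_red between 0.17 and 0.222 m) or (y of each of dish_white, dish_green in the frame of dish_yellow above 0 m and y of dish_blue in the frame of dish_yellow below 0 m and horizontal distance between find_dark and tag_red between 0.17 and 0.222 m) or (y of dish_white in the frame of dish_yellow below 0 m and y of each of dish_blue, dish_green in the frame of dish_yellow above 0 m and horizontal distance between find_dark and tag_red between 0.17 and 0.222 m) or (y of each of dish_white, dish_blue, dish_green in the frame of dish_yellow above 0 m and horizontal distance between find_dark and tag_red between 0.24 and 0.292 m)) and x of find_ochre in the frame of finds_tray between -0.045 and 0.045 m and z of find_ochre in the frame of finds_tray between 0.003 and 0.011 m and ((y of each of dish_white, dish_yellow, dish_green in the frame of dish_blue below 0 m and horizontal distance between find_ochre and tag_red between 0.03 and 0.088 m) or (y of dish_white in the frame of dish_blue above 0 m and y of each of dish_yellow, dish_green in the frame of dish_blue below 0 m and horizontal distance between find_ochre and tag_red between 0.1 and 0.152 m) or (y of each of dish_white, dish_green in the frame of dish_blue below 0 m and y of dish_yellow in the frame of dish_blue above 0 m and horizontal distance between find_ochre and tag_red between 0.1 and 0.152 m) or (y of each of dish_white, dish_yellow in the frame of dish_blue below 0 m and y of dish_green in the frame of dish_blue above 0 m and horizontal distance between find_ochre and tag_red between 0.1 and 0.152 m) or (y of each of dish_white, dish_yellow in the frame of dish_blue above 0 m and y of dish_green in the frame of dish_blue below 0 m and horizontal distance between find_ochre and tag_red between 0.17 and 0.222 m) or (y of each of dish_white, dish_green in the frame of dish_blue above 0 m and y of dish_yellow in the frame of dish_blue below 0 m and horizontal distance between find_ochre and tag_red between 0.17 and 0.222 m) or (y of dish_white in the frame of dish_blue below 0 m and y of each of dish_yellow, dish_green in the frame of dish_blue above 0 m and horizontal distance between find_ochre and tag_red between 0.17 and 0.222 m) or (y of each of dish_white, dish_yellow, dish_green in the frame of dish_blue above 0 m and horizontal distance between find_ochre and tag_red between 0.24 and 0.292 m)) and x of find_pale in the frame of finds_tray between -0.045 and 0.045 m and z of find_pale in the frame of finds_tray between 0.003 and 0.011 m and ((y of each of dish_white, dish_yellow, dish_blue in the frame of dish_green below 0 m and horizontal distance between find_pale and tag_red between 0.03 and 0.088 m) or (y of dish_white in the frame of dish_green above 0 m and y of each of dish_yellow, dish_blue in the frame of dish_green below 0 m and horizontal distance between find_pale and tag_red between 0.1 and 0.152 m) or (y of each of dish_white, dish_blue in the frame of dish_green below 0 m and y of dish_yellow in the frame of dish_green above 0 m and horizontal distance between find_pale and tag_red between 0.1 and 0.152 m) or (y of each of dish_white, dish_yellow in the frame of dish_green below 0 m and y of dish_blue in the frame of dish_green above 0 m and horizontal distance between find_pale and tag_red between 0.1 and 0.152 m) or (y of each of dish_white, dish_yellow in the frame of dish_green above 0 m and y of dish_blue in the frame of dish_green below 0 m and horizontal distance between find_pale and tag_red between 0.17 and 0.222 m) or (y of each of dish_white, dish_blue in the frame of dish_green above 0 m and y of dish_yellow in the frame of dish_green below 0 m and horizontal distance between find_pale and tag_red between 0.17 and 0.222 m) or (y of dish_white in the frame of dish_green below 0 m and y of each of dish_yellow, dish_blue in the frame of dish_green above 0 m and horizontal distance between find_pale and tag_red between 0.17 and 0.222 m) or (y of each of dish_white, dish_yellow, dish_blue in the frame of dish_green above 0 m and horizontal distance between find_pale and tag_red between 0.24 and 0.292 m))); the robot touches nothing.
It fails at once if find_red is dropped: it moves faster than 0.7 m/s (a fall of about 25 mm) while no finger touches it (contact force between the fingers and find_red below 0.02 N and linear speed of find_red above 0.7 m/s).
It fails at once if find_dark is dropped: it moves faster than 0.7 m/s (a fall of about 25 mm) while no finger touches it (contact force between the fingers and find_dark below 0.02 N and linear speed of find_dark above 0.7 m/s).
It fails at once if find_ochre is dropped: it moves faster than 0.7 m/s (a fall of about 25 mm) while no finger touches it (contact force between the fingers and find_ochre below 0.02 N and linear speed of find_ochre above 0.7 m/s).
It fails at once if find_pale is dropped: it moves faster than 0.7 m/s (a fall of about 25 mm) while no finger touches it (contact force between the fingers and find_pale below 0.02 N and linear speed of find_pale above 0.7 m/s).
It also fails if it takes over 93 s, if anything falls off the work surface, if the arm or the gripper's body presses on something with over 40 N, if the wrist force passes 120 N, or if a joint passes its speed limit or range.

## Working session

There is one attempt and no reset: what is moved stays moved. The work goes in short steps, Python scripts to look and compute and a tool call to move; the robot and the scene stay as the last step left them, time stands still between calls to the robot, and variables do not carry over. Pictures are saved under pics/ and viewed, at most 14 in all, crops included, and the job is handed in when it is done.

Besides the shell and the picture viewer there is one more tool, called after "Emit:" in YAML: its name, and indented under it one key for each argument. step_arm: Moves the arm, as the interface text tells. Its arguments: {"type":"object","properties":{"rows":{"type":"array"},"force":{"type":"number"}},"required":["rows"]}

```bash
mkdir -p pics; ls
python3 - <<'E'
from cell import *
import cv2
s=state();print(s)
for n in("top","side"):
    print(camera_params(n)); cv2.imwrite(f"pics/{n}0.png",get_image(n)[:,:,::-1])
E
```

```text
pics
{'time': 0.0, 'joints': array([ 1.06870685e+00,  2.91283510e-01, -1.54143787e-01,  1.12672355e+00,
       -6.06915338e-06,  1.43150277e+00]), 'qd': array([-0.00082509,  0.00099914,  0.00033434, -0.0011238 ,  0.00188459,
        0.00081606]), 'joint_torque': array([ 5.35024465e-04, -5.37136710e+01,  3.31375194e+01,  1.58297864e-02,
       -1.11876767e-05, -3.15946113e-05]), 'position': array([0.18608883, 0.49042196, 0.23072413]), 'tcp_rot': array([-2.10608205e-04,  1.80404729e-01,  9.83592230e-01, -6.43688904e-04]), 'ft_force': array([ 0.5340537 , -0.7483742 ,  0.33279778]), 'torque': array([ 0.01140157, -0.02193996, -0.02722613]), 'grasp_force': 0.0, 'width': 0.08521997919172174}
{'vertical_fov': 48.011084815216336, 'cx': 317.7523139920713, 'cy': 238.02806175467884, 'eye': array([0.49217023, 0.02813385, 1.10399121]), 'rotation': array([ 0.7117782 ,  0.02975222, -0.04112417, -0.70056791])}
{'vertical_fov': 52.29857012927078, 'cx': 322.84000420585033, 'cy': 240.57475133060535, 'eye': array([0.36294742, 0.74874245, 0.69512183]), 'rotation': array([-0.14902796, -0.06513728,  0.42401918,  0.89092959])}
```

View pics/top0.png

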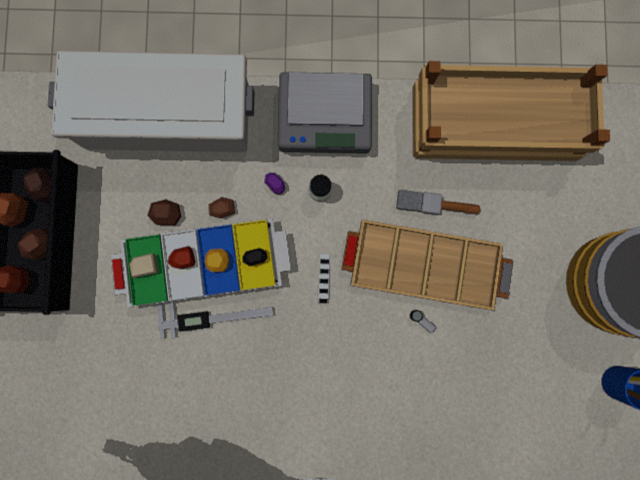

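View pics/side0.png

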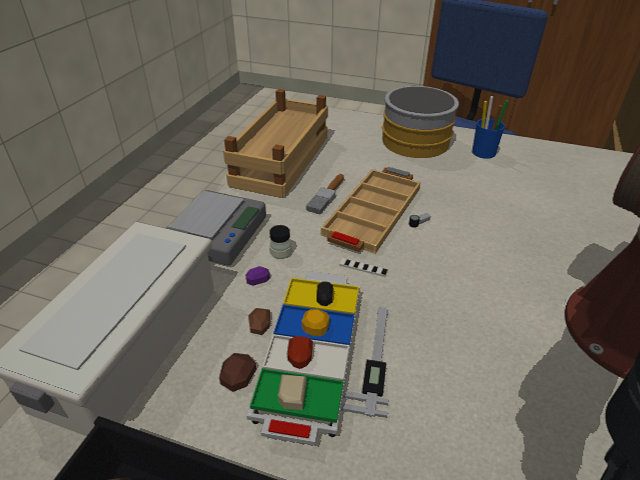

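Order counted from the rack's red tag (118,273) is green, white, blue, yellow. The tray's red tag (350,250) is at its left, +y end. The purple look-alike is at (275,183). Next I measure poses by fitting known outlines to the masks.

```bash
cat > h.py <<'E'
import numpy as np, cv2
from cell import *
from scipy.optimize import minimize
from scipy.spatial.transform import Rotation as R
def cam(n):
    p=camera_params(n); q=p["rotation"]
    return R.from_quat([q[1],q[2],q[3],q[0]]).as_matrix(),p["eye"],240/np.tan(np.radians(p["vertical_fov"]/2)),p["cx"],p["cy"]
def proj(c,P):
    M,e,f,cx,cy=c; q=(np.asarray(P)-e)@M
    return np.c_[cx+f*q[:,0]/-q[:,2], cy-f*q[:,1]/-q[:,2]]
def back(c,u,v,z):
    M,e,f,cx,cy=c; d=M@np.array([(u-cx)/f,-(v-cy)/f,-1]); return e+d*(z-e[2])/d[2]
S=4
def sil(c,parts,x,y,a,z0):
    im=np.zeros((480*S,640*S),np.uint8); r=np.array([[np.cos(a),-np.sin(a)],[np.sin(a),np.cos(a)]])
    for P in parts:
        W=np.array(P,float)/1000; W=np.c_[W[:,:2]@r.T+[x,y],W[:,2]+z0]
        h=cv2.convexHull(proj(c,W).astype(np.float32)*S+S/2-.5); cv2.fillConvexPoly(im,h.round().astype(int),1)
    return im>0
def fit(obs,parts,p0,z0,da=.2):
    obs=[(c,cv2.resize(m.astype(np.uint8),None,fx=S,fy=S,interpolation=0)>0) for c,m in obs]
    def cost(v):
        t=0
        for c,m in obs:
            s=sil(c,parts,v[0],v[1],v[2],z0); t+=1-(s&m).sum()/(s|m).sum()
        return t/len(obs)
    r=minimize(cost,p0,method="Nelder-Mead",options=dict(initial_simplex=np.array(p0)+np.array([[0,0,0],[.01,0,0],[0,.01,0],[0,0,da]]),xatol=2e-4,fatol=1e-4,maxiter=120))
    return r.x,r.fun
def pr(poly,h,top,s=.65):
    return [[(x,y,z) for x,y in poly for z in(0,h)]+[(x*s,y*s,top) for x,y in poly]]
F={"find_red":pr([(-20,-20),(-14,-25),(14,-25),(20,-20),(20,6),(6,25),(-6,25),(-20,6)],17,27),
"find_dark":pr([(-15,-13),(-5,-25),(5,-25),(15,-13),(15,14),(5,25),(-5,25),(-15,14)],15,24),
"find_ochre":pr([(-22,-11),(-12,-23),(12,-23),(22,-11),(22,11),(12,23),(-12,23),(-22,11)],19,29),
"find_pale":pr([(-19,-24),(19,-24),(19,13),(8,24),(-19,24)],18,23,.85)}
F["find_paleL"]=[[(-x,y,z) for x,y,z in P] for P in F["find_pale"]]
E
cat > m.py <<'E'
from h import *
C={n:cam(n) for n in("top","side")}
print("tcp px",proj(C["top"],[state()["position"]]))
for n in C: get_image(n)
D={}
for d in("dish_green","dish_white","dish_blue","dish_yellow"):
    b=masks_of("top",d)[0]; u,v=cv2.minAreaRect(np.argwhere(b["pixels"])[:,::-1].astype(np.float32))[0]
    D[d]=back(C["top"],u,v,.04)[:2]; print(d,round(b["p"],2),D[d].round(4))
ax=D["dish_green"]-D["dish_yellow"]; a0=np.arctan2(ax[1],ax[0])-np.pi/2; print("spacing",np.linalg.norm(ax)/3,"yaw",a0)
for f in("find_pale","find_red","find_ochre","find_dark"):
    o=[]
    for n in C:
        L=masks_of(n,f)
        for b in L: print(n,f,round(b["p"],2),b["bbox"],b["pixels"].sum())
        # keep the detection whose ground point lies on the rack
        L=[b for b in L if b["p"]>.3 and abs((back(C[n],*np.argwhere(b["pixels"]).mean(0)[::-1],.047)[:2]-np.mean(list(D.values()),0))@[-np.sin(a0+np.pi/2),np.cos(a0+np.pi/2)])<.06]
        if L: o.append((C[n],L[0]["pixels"]))
    p=back(*([o[0][0]]+list(np.argwhere(o[0][1]).mean(0)[::-1])+[.046]))
    for k in ([f,"find_paleL"] if f=="find_pale" else [f]):
      for obs in (o[:1],o):
        x,c=fit(obs,F[k],[p[0],p[1],a0],.0345); print("  ",k,len(obs),x.round(4),"iou",round(1-c,3))
T=masks_of("top","finds_tray"); 
for b in T: print("tray",b["p"],b["bbox"],b["pixels"].sum())
for n in("tag_red",):
    for b in masks_of("top",n): print(n,b["p"],b["bbox"],back(C["top"],*np.argwhere(b["pixels"]).mean(0)[::-1],.029).round(4))
m=T[0]["pixels"]; (u,v),_,_=cv2.minAreaRect(np.argwhere(m)[:,::-1].astype(np.float32)); q=back(C["top"],u,v,.015)
box=lambda x0,x1,y0,y1,h:[(x,y,z) for x in(x0,x1) for y in(y0,y1) for z in(0,h)]
for parts in ([box(-68,68,-145.5,145.5,22)],[box(-68,68,-145.5,145.5,22),box(-35,35,-170,170,24)]):
    x,c=fit([(C["top"],m)],parts,[q[0],q[1],-.15],0); print("tray",x.round(4),1-c)
cv2.imwrite("pics/traymask.png",m.astype(np.uint8)*255)
E
python3 m.py
```

```text
tcp px [[  5.44801851 487.12550704]]
dish_green 0.81 [0.5306 0.3485]
dish_white 0.66 [0.5414 0.2786]
dish_blue 0.92 [0.5528 0.2085]
dish_yellow 0.94 [0.5639 0.1392]
spacing 0.07065436851292571 yaw 0.1578450486813483
top find_pale 0.83 [131.0, 253.3, 155.1, 277.2] 555
top find_pale 0.41 [204.9, 247.5, 228.8, 272.9] 477
side find_pale 0.77 [275.9, 376.0, 306.9, 409.3] 856
   find_pale 1 [0.5389 0.3529 0.2277] iou 0.952
   find_pale 2 [0.5402 0.3519 0.2317] iou 0.916
   find_paleL 1 [0.538  0.3525 0.2737] iou 0.909
   find_paleL 2 [0.5396 0.3525 0.2828] iou 0.88
top find_red 0.89 [168.0, 245.2, 195.0, 270.4] 451
side find_red 0.83 [283.5, 334.3, 313.5, 368.5] 728
   find_red 1 [0.5528 0.2817 0.2732] iou 0.894
   find_red 2 [0.5556 0.2801 0.2541] iou 0.86
top find_ochre 0.69 [202.3, 249.0, 230.8, 272.8] 480
side find_ochre 0.66 [298.8, 311.6, 330.0, 336.2] 568
   find_ochre 1 [0.5522 0.2096 0.2236] iou 0.909
   find_ochre 2 [0.5529 0.2096 0.2583] iou 0.886
top find_dark 0.88 [264.1, 174.3, 280.5, 193.7] 323
top find_dark 0.54 [242.1, 251.1, 266.9, 266.3] 358
top find_dark 0.19 [163.4, 229.3, 203.2, 299.9] 1856
side find_dark 0.81 [314.6, 279.5, 332.7, 308.1] 336
side find_dark 0.7 [246.4, 265.9, 269.2, 283.8] 330
   find_dark 1 [0.559  0.1364 0.2363] iou 0.936
   find_dark 2 [0.5598 0.1359 0.2608] iou 0.891
tray 0.87 [337.9, 218.8, 514.6, 311.2] 10246
tag_red 0.82 [342.7, 235.9, 357.9, 267.4] [ 0.5748 -0.053   0.029 ]
tag_red 0.28 [166.5, 245.3, 194.9, 271.2] [0.5561 0.2817 0.029 ]
tray [ 0.5508 -0.2095 -0.1565] 0.9543965245249132
tray [ 0.5509 -0.2099 -0.1594] 0.9230434359229919
```

The measurements check out: dish spacing is 70.7 mm (71 expected), and the tray's red tag lies where the tray fit puts it. Now a helper to turn targets into tool shifts, then the first approach to the pale sherd.

```bash
cat >> h.py <<'E'
G={"pale":(.541,.347,.228),"red":(.556,.274,.26),"ochre":(.5525,.2096,.24),"dark":(.5595,.1365,.24)}
TR=(.5508,-.2096,-.157); OFF={"pale":-5.5,"red":-7,"ochre":0,"dark":.5}
for i,k in enumerate(OFF):
    y=(106.5-71*i+OFF[k])/1000; G["T"+k]=(TR[0]-np.sin(TR[2])*y,TR[1]+np.cos(TR[2])*y,TR[2])
def go(p,q,g,z):
    M=R.from_quat([q[1],q[2],q[3],q[0]]).as_matrix(); x,y,a=g
    N=np.array([[-np.sin(a),np.cos(a),0],[np.cos(a),np.sin(a),0],[0,0,-1]]).T
    t=M.T@(np.array([x,y,z])-p)*1000; w=R.from_matrix(M.T@N).as_rotvec(); return np.r_[t.round(1),w.round(3)].tolist(),[x,y,z],R.from_matrix(N).as_quat()[[3,0,1,2]]
E
python3 - <<'E'
from h import *
s=state();print(s["position"],s["width"]); p,q=s["position"],s["tcp_rot"]
print(go(p,q,G["pale"],.12)[0])
for k in OFF: print(k,G["T"+k])
ks=list(OFF)
for i,k in enumerate(ks):
    for a,b in [(k,"T"+k)]+([("T"+k,ks[i+1])] if i<3 else []):
        _,P,Q=go(p,q,G[a],.12); print(a,b,go(np.array(P),Q,G[b],.12)[0])
E
```

```text
[0.18629451 0.49084129 0.23128947] 0.08559669567027661
[-382.7, -8.6, 111.3, -0.0, -0.0, 0.98]
pale (np.float64(0.5665919370398), np.float64(-0.10984221972933143), -0.157)
red (np.float64(0.5552561406498445), np.float64(-0.18145052734936581), -0.157)
ochre (np.float64(0.5452493686642287), np.float64(-0.24466337821394787), -0.157)
dark (np.float64(0.5342262838988237), np.float64(-0.31429628424446404), -0.157)
pale Tpale [-450.8, -78.3, 0.0, 0.0, 0.0, 0.385]
Tpale red [377.5, -70.5, 0.0, 0.0, 0.0, -0.417]
red Tred [-440.0, -117.8, 0.0, 0.0, 0.0, 0.417]
Tred ochre [385.8, -63.9, 0.0, 0.0, 0.0, -0.397]
ochre Tochre [-439.5, -115.0, 0.0, 0.0, 0.0, 0.397]
Tochre dark [378.7, -45.5, 0.0, 0.0, 0.0, -0.397]
dark Tdark [-431.9, -131.7, 0.0, 0.0, 0.0, 0.397]
```

Emit:
step_arm:
  rows:
    - [0.25,-40,-1,10,0,0,0.1]
    - [0.25,-78,-2,20,0,0,0.2]
    - [0.25,-116,-3,35,0,0,0.3]
    - [0.25,-154,-3,45,0,0,0.4]
    - [0.25,-190,-4,55,0,0,0.5]
  force: 35

```text
time: 1.32
position: [0.3642, 0.4187, 0.1758]
tcp_rot: [0.0, 0.42, 0.907, 0.0]
ft_force: [0.6, 1.0, 0.4]
width: 0.0639
grasp_force: 0.0
```

Run:
```python
from h import *
s=state();print(s["position"],s["width"],s["joints"]); print(go(s["position"],s["tcp_rot"],G["pale"],.12)[0])
```

```text
[0.36419399 0.41871238 0.17575407] 0.06389164150748138 [ 7.23224314e-01  3.83151944e-01 -1.69874530e-01  1.01759121e+00
 -8.32966609e-05  1.59086570e+00]
[-169.0, 88.5, 55.8, 0.0, 0.0, 0.475]
```

Emit:
step_arm:
  rows:
    - [0.25,-37,19,12,0,0,0.1]
    - [0.25,-72,38,24,0,0,0.21]
    - [0.25,-107,57,36,0,0,0.32]
    - [0.25,-140,75,48,0,0,0.42]
    - [0.25,-169,88.5,56,0,0,0.475]

```text
time: 1.73
position: [0.5419, 0.3473, 0.1189]
tcp_rot: [0.0, 0.623, 0.782, -0.0]
ft_force: [-0.9, 0.9, -0.7]
width: 0.0642
grasp_force: 0.0
```

Emit:
step_arm:
  rows:
    - [0.25,0,0,0,0,0,0]
    - [0.25,0,0,15,0,0,0]
    - [0.25,0,0,30,0,0,0]
    - [0.25,0,0,40,0,0,0]
    - [0.25,0,0,40,0,0,0]

```text
time: 2.15
position: [0.5381, 0.3482, 0.078]
tcp_rot: [-0.001, 0.62, 0.785, -0.002]
ft_force: [-0.4, -0.3, 0.1]
width: 0.064
grasp_force: 0.0
```

Run:
```python
from h import *
s=state();print(s["position"],s["width"]); print(go(s["position"],s["tcp_rot"],G["pale"],.0355)[0])
I=[cv2.resize(get_image("top")[200:320,90:250],(400,300),interpolation=2),cv2.resize(get_image("side")[300:450,220:420],(400,300),interpolation=2)]
cv2.imwrite("pics/a1.png",np.hstack(I)[:,:,::-1])
```

```text
[0.53805624 0.34821341 0.07802418] 0.0640433809853879
[-1.8, 2.7, 42.5, -0.004, 0.001, 0.005]
```

View pics/a1.png

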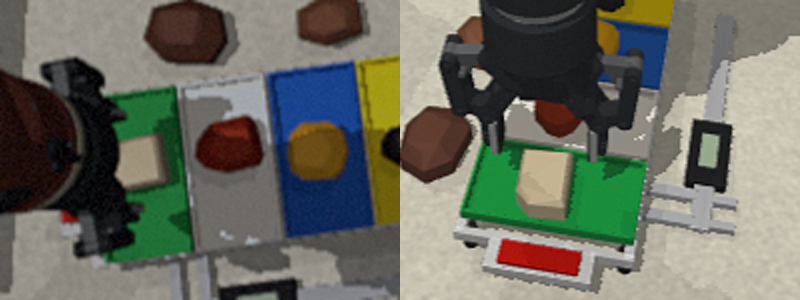

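The open fingers straddle the pale sherd (crop 545,185). Descend and grip.

Emit:
step_arm:
  rows:
    - [0.25,-2,2,15,0,0,0]
    - [0.25,-2,2,28,0,0,0]
    - [0.25,-2,2,38,0,0,0]
    - [0.25,-2,2,42,0,0,0]
    - [0.25,-2,2,42,0,0,0]

```text
time: 2.67
position: [0.5415, 0.3473, 0.0379]
tcp_rot: [-0.0, 0.62, 0.785, -0.0]
ft_force: [-0.2, -0.4, 0.4]
width: 0.0639
grasp_force: 0.0
```

Emit:
step_arm:
  rows:
    - [0.7,0,0,0,0,0,0]
    - [0.7,0,0,0,0,0,0]
    - [0.7,0,0,0,0,0,0]
    - [0.7,0,0,0,0,0,0]
    - [0.7,0,0,0,0,0,0]

```text
time: 3.08
position: [0.5427, 0.3477, 0.0394]
tcp_rot: [0.0, 0.62, 0.785, 0.001]
ft_force: [-0.6, 0.2, 6.6]
width: 0.0373
grasp_force: 36.4
```

Run:
```python
from h import *
s=state();print(s["position"],s["width"],s["grasp_force"],s["ft_force"]); print(go(s["position"],s["tcp_rot"],G["pale"],.0355)[0])
I=[cv2.resize(get_image("top")[200:320,90:250],(400,300),interpolation=2),cv2.resize(get_image("side")[300:450,220:420],(400,300),interpolation=2)]
cv2.imwrite("pics/a2.png",np.hstack(I)[:,:,::-1])
```

```text
[0.54274936 0.347726   0.03939833] 0.037284669045173593 36.35433482006192 [-0.5740687   0.23832602  6.56087482]
[-0.3, -1.9, 3.9, 0.002, -0.0, 0.005]
```

View pics/a2.png

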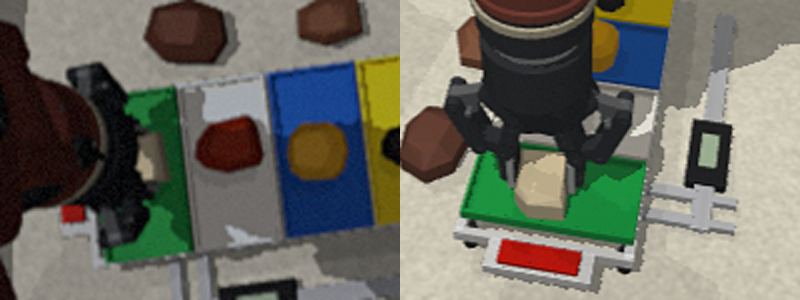

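Gripped (width 37.3 mm, 36 N; the tips lightly touch the floor). Lift and carry to the tray.

Emit:
step_arm:
  rows:
    - [0.7,0,0,-8,0,0,0]
    - [0.7,0,0,-22,0,0,0]
    - [0.7,0,0,-42,0,0,0]
    - [0.7,0,0,-62,0,0,0]
    - [0.7,0,0,-80,0,0,0]

```text
time: 3.6
position: [0.542, 0.3473, 0.1198]
tcp_rot: [0.0, 0.62, 0.785, 0.0]
ft_force: [-0.1, 0.6, -0.9]
width: 0.0374
grasp_force: 35.6
```

Emit:
step_arm:
  rows:
    - [0.7,-20,-3,0,0,0,0.02]
    - [0.7,-50,-9,0,0,0,0.05]
    - [0.7,-85,-15,0,0,0,0.08]
    - [0.7,-120,-21,0,0,0,0.11]
    - [0.7,-155,-27,0,0,0,0.14]

```text
time: 4.02
position: [0.5513, 0.1889, 0.1188]
tcp_rot: [0.0, 0.674, 0.739, 0.0]
ft_force: [1.1, -0.1, -1.6]
width: 0.0369
grasp_force: 35.6
```

Run:
```python
from h import *
s=state();print(s["position"],s["width"],s["grasp_force"],s["ft_force"]); print(go(s["position"],s["tcp_rot"],G["Tpale"],.12)[0])
```

```text
[0.55129694 0.18894649 0.11883137] 0.036932882934422276 35.62030451372266 [ 1.07162004 -0.10828837 -1.58412888]
[-298.9, -12.3, -1.2, 0.0, 0.0, 0.249]
```

Emit:
step_arm:
  rows:
    - [0.7,-35,-1,0,0,0,0.04]
    - [0.7,-70,-3,0,0,0,0.08]
    - [0.7,-105,-4,0,0,0,0.12]
    - [0.7,-140,-6,0,0,0,0.16]
    - [0.7,-175,-8,0,0,0,0.19]

```text
time: 4.43
position: [0.5597, 0.0136, 0.1189]
tcp_rot: [0.0, 0.741, 0.671, 0.0]
ft_force: [0.6, 1.0, 0.2]
width: 0.0372
grasp_force: 35.6
```

Emit:
step_arm:
  rows:
    - [0.7,-35,4,0,0,0,0.03]
    - [0.7,-68,8,0,0,0,0.06]
    - [0.7,-95,13,0,0,0,0.06]
    - [0.7,-115,16,0,0,0,0.06]
    - [0.7,-122,18,0,0,0,0.06]

```text
time: 4.85
position: [0.566, -0.1109, 0.1188]
tcp_rot: [0.001, 0.761, 0.648, -0.0]
ft_force: [0.8, 0.5, -0.5]
width: 0.0368
grasp_force: 35.6
```

Emit:
step_arm:
  rows:
    - [0.7,0,0,0,0,0,0]
    - [0.7,0,0,15,0,0,0]
    - [0.7,0,0,35,0,0,0]
    - [0.7,0,0,50,0,0,0]
    - [0.7,0,0,50,0,0,0]

```text
time: 5.27
position: [0.5638, -0.1057, 0.0658]
tcp_rot: [-0.002, 0.76, 0.65, -0.001]
ft_force: [-1.4, 0.1, -0.8]
width: 0.0373
grasp_force: 35.6
```

Run:
```python
from h import *
s=state();print(s["position"],s["width"],s["grasp_force"],s["ft_force"]); print(go(s["position"],s["tcp_rot"],G["Tpale"],.012)[0])
I=[cv2.resize(get_image("top")[200:320,330:490],(400,300),interpolation=2),cv2.resize(get_image("side")[150:270,280:440],(400,300),interpolation=2)]
cv2.imwrite("pics/a3.png",np.hstack(I)[:,:,::-1])
```

```text
[ 0.56383043 -0.10568263  0.0657621 ] 0.03726834308229804 35.563214756548405 [-1.39163627  0.13227392 -0.78353647]
[-3.7, 3.6, 53.7, -0.005, -0.001, 0.001]
```

View pics/a3.png

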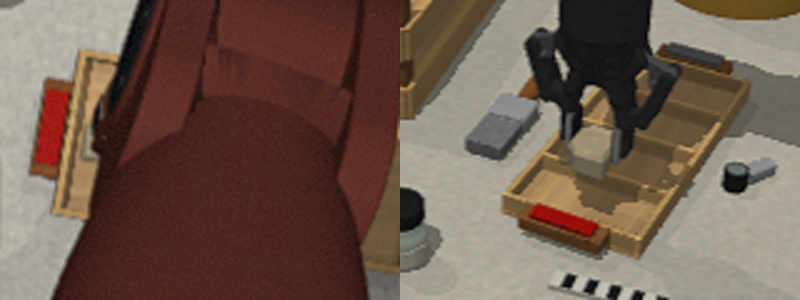

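Emit:
step_arm:
  rows:
    - [0.7,-2,2,15,0,0,0]
    - [0.7,-2,2,30,0,0,0]
    - [0.7,-2,2,41,0,0,0]
    - [0.7,-2,2,48,0,0,0]
    - [0.7,-2,2,50,0,0,0]

```text
time: 5.78
position: [0.5673, -0.1097, 0.0178]
tcp_rot: [-0.0, 0.76, 0.65, -0.0]
ft_force: [-1.1, 0.2, -0.5]
width: 0.037
grasp_force: 35.6
```

Emit:
step_arm:
  rows:
    - [0.7,0,0,0,0,0,0]
    - [0.7,0,0,1,0,0,0]
    - [0.7,0,0,2,0,0,0]
    - [0.7,0,0,3,0,0,0]
    - [0.7,0,0,4,0,0,0]

```text
time: 6.2
position: [0.5679, -0.1102, 0.0146]
tcp_rot: [0.0, 0.76, 0.649, 0.0]
ft_force: [0.0, -0.5, -0.7]
width: 0.0374
grasp_force: 35.6
```

Emit:
step_arm:
  rows:
    - [0.7,0,0,1,0,0,0]
    - [0.7,0,0,1.5,0,0,0]
    - [0.7,0,0,2,0,0,0]
    - [0.7,0,0,2.5,0,0,0]
    - [0.7,0,0,2.5,0,0,0]

```text
time: 6.62
position: [0.5676, -0.1101, 0.0117]
tcp_rot: [-0.0, 0.76, 0.649, -0.0]
ft_force: [0.2, 0.5, -0.5]
width: 0.0371
grasp_force: 35.6
```

Emit:
step_arm:
  rows:
    - [0.7,0,0,0.5,0,0,0]
    - [0.7,0,0,1,0,0,0]
    - [0.7,0,0,1.5,0,0,0]
    - [0.7,0,0,1.5,0,0,0]
    - [0.7,0,0,1.5,0,0,0]

```text
time: 7.03
position: [0.5677, -0.1102, 0.0109]
tcp_rot: [0.0, 0.76, 0.649, 0.0]
ft_force: [-1.8, 1.0, 6.4]
width: 0.0371
grasp_force: 36.4
```

Contact at z = 0.011 as predicted. Release and lift.

Emit:
step_arm:
  rows:
    - [0.5,0,0,0,0,0,0]
    - [0.25,0,0,0,0,0,0]
    - [0.25,0,0,0,0,0,0]
    - [0.25,0,0,0,0,0,0]
    - [0.25,0,0,-3,0,0,0]

```text
time: 7.45
position: [0.5672, -0.11, 0.0129]
tcp_rot: [-0.0, 0.76, 0.649, -0.0]
ft_force: [-0.7, -0.4, 0.3]
width: 0.0642
grasp_force: 0.0
```

Emit:
step_arm:
  rows:
    - [0.25,0,0,-20,0,0,0]
    - [0.25,0,0,-45,0,0,0]
    - [0.25,0,0,-75,0,0,0]
    - [0.25,0,0,-100,0,0,0]
    - [0.25,0,0,-105,0,0,0]

```text
time: 7.87
position: [0.5699, -0.1108, 0.1228]
tcp_rot: [0.003, 0.76, 0.65, 0.002]
ft_force: [1.5, -0.7, 0.6]
width: 0.064
grasp_force: 0.0
```

Emit:
step_arm:
  rows:
    - [0.25,30,-5,0,0,0,-0.04]
    - [0.25,65,-12,0,0,0,-0.08]
    - [0.25,100,-18,0,0,0,-0.12]
    - [0.25,137,-25,0,0,0,-0.16]
    - [0.25,174,-32,0,0,0,-0.2]

```text
time: 8.28
position: [0.5628, 0.0682, 0.1182]
tcp_rot: [-0.0, 0.691, 0.723, -0.0]
ft_force: [1.6, -0.7, -0.0]
width: 0.0644
grasp_force: 0.0
```

Run:
```python
from h import *
s=state();print(s["position"],s["width"],s["grasp_force"],s["ft_force"]); print(go(s["position"],s["tcp_rot"],G["red"],.12)[0])
I=[cv2.resize(get_image("top")[200:320,330:490],(400,300),interpolation=2),cv2.resize(get_image("side")[150:270,280:440],(400,300),interpolation=2)]
cv2.imwrite("pics/a4.png",np.hstack(I)[:,:,::-1])
```

```text
[0.56282978 0.06817116 0.11815721] 0.06441947271603407 0.0 [ 1.56448461 -0.70301833 -0.00632124]
[205.9, 2.3, -1.8, -0.0, -0.0, -0.216]
```

View pics/a4.png

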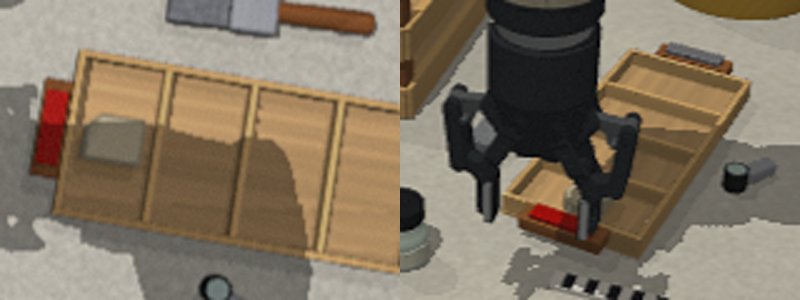

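The pale sherd lies flat in the first compartment (crop 115,140). Next the red flake.

Emit:
step_arm:
  rows:
    - [0.25,38,0,0,0,0,-0.04]
    - [0.25,78,1,0,0,0,-0.08]
    - [0.25,118,1,0,0,0,-0.13]
    - [0.25,156,2,0,0,0,-0.17]
    - [0.25,190,2,0,0,0,-0.216]

```text
time: 8.8
position: [0.5568, 0.2585, 0.1181]
tcp_rot: [-0.0, 0.609, 0.793, 0.0]
ft_force: [1.3, -0.7, -0.2]
width: 0.064
grasp_force: 0.0
```

Emit:
step_arm:
  rows:
    - [0.25,12,0,0,0,0,0]
    - [0.25,14,0,0,0,0,0]
    - [0.25,14,0,10,0,0,0]
    - [0.25,14,0,20,0,0,0]
    - [0.25,14,0,20,0,0,0]

```text
time: 9.22
position: [0.5522, 0.268, 0.0956]
tcp_rot: [-0.001, 0.611, 0.792, -0.002]
ft_force: [0.1, -0.1, -0.7]
width: 0.064
grasp_force: 0.0
```

Emit:
step_arm:
  rows:
    - [0.25,0,0,0,0,0,0]
    - [0.25,0,0,0,0,0,0]
    - [0.25,0,0,0,0,0,0]
    - [0.25,0,0,0,0,0,0]
    - [0.25,0,0,0,0,0,0]

```text
time: 9.63
position: [0.5538, 0.27, 0.0987]
tcp_rot: [0.0, 0.61, 0.792, 0.0]
ft_force: [-0.3, -0.3, -0.1]
width: 0.0642
grasp_force: 0.0
```

Run:
```python
from h import *
s=state();print(s["position"],s["width"]); print(go(s["position"],s["tcp_rot"],G["red"],.0395)[0])
```

```text
[0.5537887  0.27003833 0.0986521 ] 0.06415683722616634
[3.3, 3.1, 59.2, 0.001, -0.0, -0.001]
```

Emit:
step_arm:
  rows:
    - [0.25,3,3,15,0,0,0]
    - [0.25,3,3,32,0,0,0]
    - [0.25,3,3,48,0,0,0]
    - [0.25,3,3,57,0,0,0]
    - [0.25,3,3,58.5,0,0,0]

```text
time: 10.05
position: [0.5545, 0.2734, 0.0382]
tcp_rot: [-0.001, 0.61, 0.793, -0.001]
ft_force: [-1.1, -1.2, -0.4]
width: 0.0639
grasp_force: 0.0
```

Emit:
step_arm:
  rows:
    - [0.25,0,0,0,0,0,0]
    - [0.7,0,0,0,0,0,0]
    - [0.7,0,0,0,0,0,0]
    - [0.7,0,0,0,0,0,0]
    - [0.7,0,0,0,0,0,0]

```text
time: 10.47
position: [0.5565, 0.2741, 0.0411]
tcp_rot: [0.001, 0.61, 0.792, 0.001]
ft_force: [-0.3, -0.9, 6.2]
width: 0.039
grasp_force: 36.0
```

Emit:
step_arm:
  rows:
    - [0.7,0,0,0,0,0,0]
    - [0.7,0,0,-3,0,0,0]
    - [0.7,0,0,-8,0,0,0]
    - [0.7,0,0,-13,0,0,0]
    - [0.7,0,0,-15,0,0,0]

```text
time: 10.88
position: [0.556, 0.274, 0.0558]
tcp_rot: [0.0, 0.61, 0.793, 0.0]
ft_force: [0.2, 1.3, -0.3]
width: 0.0393
grasp_force: 35.3
```

Run:
```python
from h import *
s=state();print(s["position"],s["width"],s["grasp_force"],s["ft_force"]); print(go(s["position"],s["tcp_rot"],G["Tred"],.12)[0])
I=[cv2.resize(get_image("top")[200:320,90:250],(400,300),interpolation=2),cv2.resize(get_image("side")[270:420,220:420],(400,300),interpolation=2)]
cv2.imwrite("pics/a5.png",np.hstack(I)[:,:,::-1])
```

```text
[0.55600881 0.27397503 0.05581844] 0.0392957581573992 35.30066264793277 [ 0.21119975  1.3300524  -0.28196591]
[-440.0, -117.3, -64.3, 0.001, -0.0, 0.416]
```

View pics/a5.png

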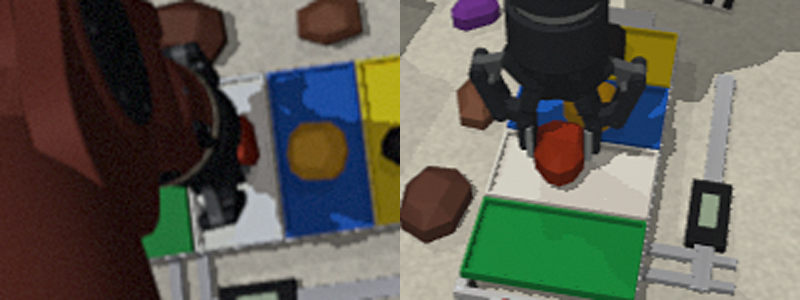

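Red is held level. Carry.

Emit:
step_arm:
  rows:
    - [0.7,0,0,-20,0,0,0]
    - [0.7,0,0,-45,0,0,0]
    - [0.7,-15,-4,-60,0,0,0.02]
    - [0.7,-45,-12,-64,0,0,0.05]
    - [0.7,-80,-21,-64,0,0,0.08]

```text
time: 11.4
position: [0.5567, 0.1918, 0.1204]
tcp_rot: [0.001, 0.641, 0.768, 0.001]
ft_force: [0.3, -1.2, -0.8]
width: 0.0388
grasp_force: 35.6
```

Emit:
step_arm:
  rows:
    - [0.7,-36,-7,0,0,0,0.04]
    - [0.7,-72,-14,0,0,0,0.08]
    - [0.7,-108,-20,0,0,0,0.12]
    - [0.7,-144,-26,0,0,0,0.16]
    - [0.7,-180,-32,0,0,0,0.19]

```text
time: 11.82
position: [0.556, 0.0066, 0.1188]
tcp_rot: [0.0, 0.712, 0.703, 0.0]
ft_force: [0.7, 0.0, -1.0]
width: 0.0389
grasp_force: 35.6
```

Run:
```python
from h import *
s=state();print(s["position"],s["width"]); print(go(s["position"],s["tcp_rot"],G["Tred"],.12)[0])
```

```text
[0.55600696 0.00660736 0.11880729] 0.038916250438572504
[-188.1, 1.7, -1.2, 0.0, -0.0, 0.144]
```

Emit:
step_arm:
  rows:
    - [0.7,-37,0,0,0,0,0.04]
    - [0.7,-74,0,0,0,0,0.08]
    - [0.7,-110,1,0,0,0,0.12]
    - [0.7,-145,1,0,0,0,0.144]
    - [0.7,-175,2,0,0,0,0.144]

```text
time: 12.23
position: [0.556, -0.1691, 0.1187]
tcp_rot: [0.0, 0.761, 0.649, -0.0]
ft_force: [-0.4, 0.8, -1.3]
width: 0.039
grasp_force: 35.6
```

Emit:
step_arm:
  rows:
    - [0.7,-11,0,0,0,0,0]
    - [0.7,-12,0,5,0,0,0]
    - [0.7,-12,0,25,0,0,0]
    - [0.7,-12,0,45,0,0,0]
    - [0.7,-12,0,50,0,0,0]

```text
time: 12.65
position: [0.5527, -0.1766, 0.0659]
tcp_rot: [-0.002, 0.759, 0.651, -0.001]
ft_force: [-0.5, 0.2, -1.9]
width: 0.0389
grasp_force: 35.6
```

Emit:
step_arm:
  rows:
    - [0.7,0,0,0,0,0,0]
    - [0.7,0,0,0,0,0,0]
    - [0.7,0,0,0,0,0,0]
    - [0.7,0,0,0,0,0,0]
    - [0.7,0,0,0,0,0,0]

```text
time: 13.07
position: [0.5552, -0.1786, 0.0697]
tcp_rot: [0.001, 0.76, 0.65, 0.0]
ft_force: [0.3, 0.5, -0.6]
width: 0.0387
grasp_force: 35.6
```

Run:
```python
from h import *
s=state();print(s["position"],s["width"]); print(go(s["position"],s["tcp_rot"],G["Tred"],.0125)[0])
```

```text
[ 0.55519041 -0.17864235  0.0697339 ] 0.03873439191610058
[-2.7, 0.4, 57.2, 0.001, 0.0, 0.002]
```

Emit:
step_arm:
  rows:
    - [0.7,-3,0.5,15,0,0,0]
    - [0.7,-3,0.5,30,0,0,0]
    - [0.7,-3,0.5,42,0,0,0]
    - [0.7,-3,0.5,50,0,0,0]
    - [0.7,-3,0.5,53,0,0,0]

```text
time: 13.48
position: [0.5541, -0.1814, 0.015]
tcp_rot: [-0.001, 0.76, 0.65, -0.0]
ft_force: [-0.2, -0.2, -0.1]
width: 0.0393
grasp_force: 35.6
```

Emit:
step_arm:
  rows:
    - [0.7,0,0,1,0,0,0]
    - [0.7,0,0,2,0,0,0]
    - [0.7,0,0,3,0,0,0]
    - [0.7,0,0,3.5,0,0,0]
    - [0.7,0,0,3.5,0,0,0]

```text
time: 13.9
position: [0.5549, -0.1817, 0.0127]
tcp_rot: [0.0, 0.76, 0.65, 0.0]
ft_force: [0.3, 0.5, -0.5]
width: 0.039
grasp_force: 35.6
```

Emit:
step_arm:
  rows:
    - [0.7,0,0,0.5,0,0,0]
    - [0.7,0,0,1,0,0,0]
    - [0.7,0,0,1.5,0,0,0]
    - [0.7,0,0,1.5,0,0,0]
    - [0.7,0,0,1.5,0,0,0]

```text
time: 14.32
position: [0.5549, -0.1818, 0.0125]
tcp_rot: [0.001, 0.76, 0.65, 0.0]
ft_force: [-5.3, 2.3, 16.7]
width: 0.0387
grasp_force: 37.5
```

Emit:
step_arm:
  rows:
    - [0.7,0,0,-1,0,0,0]
    - [0.5,0,0,-1,0,0,0]
    - [0.25,0,0,-1,0,0,0]
    - [0.25,0,0,-1,0,0,0]
    - [0.25,0,0,-3,0,0,0]

```text
time: 14.73
position: [0.5543, -0.1815, 0.0134]
tcp_rot: [-0.0, 0.76, 0.65, -0.0]
ft_force: [0.8, 0.4, -0.1]
width: 0.0643
grasp_force: 0.0
```

Emit:
step_arm:
  rows:
    - [0.25,0,0,-20,0,0,0]
    - [0.25,0,0,-45,0,0,0]
    - [0.25,0,0,-75,0,0,0]
    - [0.25,0,0,-100,0,0,0]
    - [0.25,0,0,-105,0,0,0]

```text
time: 15.15
position: [0.5567, -0.1826, 0.1231]
tcp_rot: [0.003, 0.76, 0.65, 0.001]
ft_force: [1.1, -0.1, -0.0]
width: 0.0641
grasp_force: 0.0
```

Emit:
step_arm:
  rows:
    - [0.25,30,-5,0,0,0,-0.04]
    - [0.25,65,-11,0,0,0,-0.08]
    - [0.25,100,-17,0,0,0,-0.12]
    - [0.25,137,-23,0,0,0,-0.16]
    - [0.25,174,-29,0,0,0,-0.2]

```text
time: 15.57
position: [0.5524, -0.0038, 0.1185]
tcp_rot: [-0.0, 0.691, 0.723, -0.0]
ft_force: [0.2, 0.4, -0.1]
width: 0.0639
grasp_force: 0.0
```

Run:
```python
from h import *
s=state();print(s["position"],s["width"],s["grasp_force"],s["ft_force"]); print(go(s["position"],s["tcp_rot"],G["ochre"],.12)[0])
I=[cv2.resize(get_image("top")[200:320,330:490],(400,300),interpolation=2),cv2.resize(get_image("side")[150:270,280:440],(400,300),interpolation=2)]
cv2.imwrite("pics/a6.png",np.hstack(I)[:,:,::-1])
```

```text
[ 0.55236976 -0.00376847  0.11851759] 0.06393333028438705 0.0 [ 0.19876084  0.3929543  -0.14596892]
[213.1, 10.0, -1.5, -0.0, -0.0, -0.194]
```

View pics/a6.png

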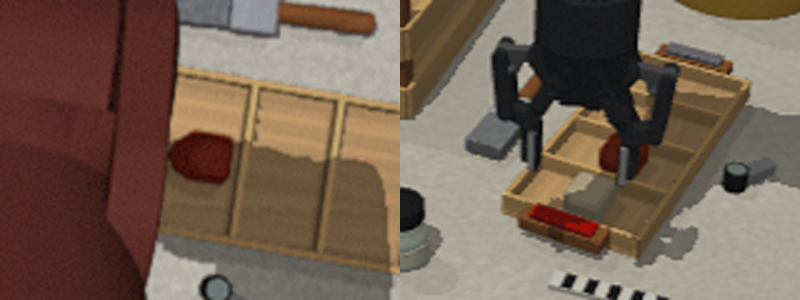

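Red sits in compartment 2 (crop 200,158), and pale is undisturbed. Ochre next.

Emit:
step_arm:
  rows:
    - [0.25,39,2,0,0,0,-0.04]
    - [0.25,79,4,0,0,0,-0.08]
    - [0.25,119,6,0,0,0,-0.12]
    - [0.25,157,8,0,0,0,-0.16]
    - [0.25,193,9,0,0,0,-0.194]

```text
time: 16.08
position: [0.5531, 0.1895, 0.1185]
tcp_rot: [0.0, 0.617, 0.787, -0.0]
ft_force: [0.7, -0.1, 0.5]
width: 0.0645
grasp_force: 0.0
```

Emit:
step_arm:
  rows:
    - [0.25,14,1,0,0,0,0]
    - [0.25,18,1,0,0,0,0]
    - [0.25,18,1,10,0,0,0]
    - [0.25,18,1,20,0,0,0]
    - [0.25,18,1,20,0,0,0]

```text
time: 16.5
position: [0.5485, 0.2037, 0.0961]
tcp_rot: [-0.001, 0.619, 0.786, -0.002]
ft_force: [-0.4, -0.7, 0.1]
width: 0.0642
grasp_force: 0.0
```

Emit:
step_arm:
  rows:
    - [0.25,0,0,0,0,0,0]
    - [0.25,0,0,0,0,0,0]
    - [0.25,0,0,0,0,0,0]
    - [0.25,0,0,0,0,0,0]
    - [0.25,0,0,0,0,0,0]

```text
time: 16.92
position: [0.5501, 0.2055, 0.0991]
tcp_rot: [0.0, 0.618, 0.786, 0.0]
ft_force: [-0.9, -0.2, -0.4]
width: 0.064
grasp_force: 0.0
```

Run:
```python
from h import *
s=state();print(s["position"],s["width"]); print(go(s["position"],s["tcp_rot"],G["ochre"],.0405)[0])
```

```text
[0.55013098 0.20551176 0.09913567] 0.06401900716963022
[3.4, 3.2, 58.6, 0.001, 0.0, -0.001]
```

Emit:
step_arm:
  rows:
    - [0.25,3.5,3,15,0,0,0]
    - [0.25,3.5,3,32,0,0,0]
    - [0.25,3.5,3,48,0,0,0]
    - [0.25,3.5,3,56,0,0,0]
    - [0.25,3.5,3,58,0,0,0]

```text
time: 17.33
position: [0.5509, 0.2096, 0.0395]
tcp_rot: [-0.001, 0.618, 0.786, -0.001]
ft_force: [-0.7, -0.1, 0.1]
width: 0.0644
grasp_force: 0.0
```

Emit:
step_arm:
  rows:
    - [0.25,0,0,0,0,0,0]
    - [0.7,0,0,0,0,0,0]
    - [0.7,0,0,0,0,0,0]
    - [0.7,0,0,0,0,0,0]
    - [0.7,0,0,0,0,0,0]

```text
time: 17.75
position: [0.5527, 0.21, 0.0422]
tcp_rot: [0.001, 0.618, 0.786, 0.001]
ft_force: [-1.6, 0.2, 6.1]
width: 0.0448
grasp_force: 35.4
```

Emit:
step_arm:
  rows:
    - [0.7,0,0,0,0,0,0]
    - [0.7,0,0,-3,0,0,0]
    - [0.7,0,0,-8,0,0,0]
    - [0.7,0,0,-13,0,0,0]
    - [0.7,0,0,-15,0,0,0]

```text
time: 18.17
position: [0.5525, 0.21, 0.0569]
tcp_rot: [0.0, 0.618, 0.786, 0.0]
ft_force: [-0.1, 0.1, -0.7]
width: 0.0444
grasp_force: 35.8
```

Run:
```python
from h import *
s=state();print(s["position"],s["width"],s["grasp_force"],s["ft_force"]); print(go(s["position"],s["tcp_rot"],G["Tochre"],.12)[0])
I=[cv2.resize(get_image("top")[200:320,130:290],(400,300),interpolation=2),cv2.resize(get_image("side")[240:390,220:420],(400,300),interpolation=2)]
cv2.imwrite("pics/a7.png",np.hstack(I)[:,:,::-1])
```

```text
[0.55249131 0.20996958 0.05692049] 0.04437703887410099 35.835989504121244 [-0.11190792  0.10427531 -0.73603454]
[-440.0, -114.6, -63.2, 0.001, -0.0, 0.396]
```

View pics/a7.png

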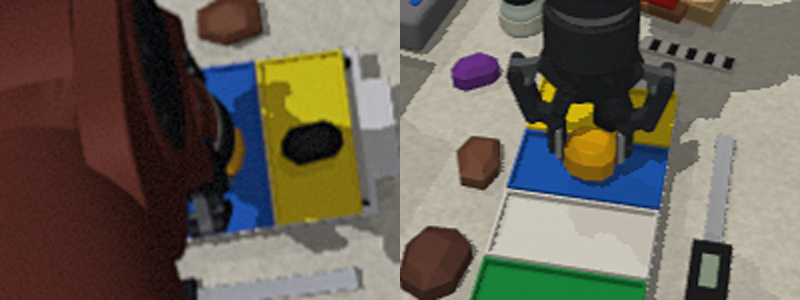

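Ochre is held level. Carry.

Emit:
step_arm:
  rows:
    - [0.7,0,0,-20,0,0,0]
    - [0.7,0,0,-45,0,0,0]
    - [0.7,-15,-4,-60,0,0,0.02]
    - [0.7,-45,-12,-63,0,0,0.05]
    - [0.7,-80,-21,-63,0,0,0.08]

```text
time: 18.68
position: [0.5513, 0.1276, 0.1202]
tcp_rot: [0.001, 0.648, 0.762, 0.001]
ft_force: [1.1, -0.1, -0.9]
width: 0.0441
grasp_force: 36.2
```

Emit:
step_arm:
  rows:
    - [0.7,-36,-7,0,0,0,0.04]
    - [0.7,-72,-14,0,0,0,0.08]
    - [0.7,-108,-20,0,0,0,0.12]
    - [0.7,-144,-26,0,0,0,0.16]
    - [0.7,-180,-32,0,0,0,0.19]

```text
time: 19.1
position: [0.547, -0.0574, 0.1188]
tcp_rot: [0.0, 0.719, 0.695, 0.0]
ft_force: [1.6, -0.2, -0.8]
width: 0.045
grasp_force: 36.2
```

Run:
```python
from h import *
s=state();print(s["position"],s["width"]); print(go(s["position"],s["tcp_rot"],G["Tochre"],.12)[0])
```

```text
[ 0.54697924 -0.05738135  0.11880175] 0.044963281568203554
[-187.2, 4.5, -1.2, 0.0, 0.0, 0.124]
```

Emit:
step_arm:
  rows:
    - [0.7,-37,1,0,0,0,0.04]
    - [0.7,-74,2,0,0,0,0.08]
    - [0.7,-110,3,0,0,0,0.124]
    - [0.7,-145,4,0,0,0,0.124]
    - [0.7,-175,5,0,0,0,0.124]

```text
time: 19.52
position: [0.5465, -0.2332, 0.1187]
tcp_rot: [0.0, 0.76, 0.65, -0.0]
ft_force: [0.6, 0.2, -1.2]
width: 0.0446
grasp_force: 36.2
```

Emit:
step_arm:
  rows:
    - [0.7,-12,0,0,0,0,0]
    - [0.7,-14,0,5,0,0,0]
    - [0.7,-14,0,25,0,0,0]
    - [0.7,-14,0,45,0,0,0]
    - [0.7,-14,0,50,0,0,0]

```text
time: 19.93
position: [0.5429, -0.2424, 0.0657]
tcp_rot: [-0.002, 0.76, 0.65, -0.001]
ft_force: [-1.4, 0.8, -1.9]
width: 0.0442
grasp_force: 36.2
```

Emit:
step_arm:
  rows:
    - [0.7,0,0,0,0,0,0]
    - [0.7,0,0,0,0,0,0]
    - [0.7,0,0,0,0,0,0]
    - [0.7,0,0,0,0,0,0]
    - [0.7,0,0,0,0,0,0]

```text
time: 20.35
position: [0.5454, -0.2447, 0.0698]
tcp_rot: [0.001, 0.76, 0.65, 0.0]
ft_force: [0.3, -0.1, -0.8]
width: 0.0447
grasp_force: 36.2
```

Run:
```python
from h import *
s=state();print(s["position"],s["width"]); print(go(s["position"],s["tcp_rot"],G["Tochre"],.0137)[0])
```

```text
[ 0.54535191 -0.24471484  0.06975064] 0.04469983215147135
[0.1, -0.2, 56.1, 0.001, 0.001, 0.002]
```

Emit:
step_arm:
  rows:
    - [0.7,0,0,15,0,0,0]
    - [0.7,0,0,30,0,0,0]
    - [0.7,0,0,42,0,0,0]
    - [0.7,0,0,50,0,0,0]
    - [0.7,0,0,53,0,0,0]

```text
time: 20.77
position: [0.5443, -0.2443, 0.015]
tcp_rot: [-0.001, 0.76, 0.65, -0.0]
ft_force: [0.0, 0.1, -0.5]
width: 0.0442
grasp_force: 36.2
```

Emit:
step_arm:
  rows:
    - [0.7,0,0,1,0,0,0]
    - [0.7,0,0,2,0,0,0]
    - [0.7,0,0,2.5,0,0,0]
    - [0.7,0,0,2.5,0,0,0]
    - [0.7,0,0,2.5,0,0,0]

```text
time: 21.18
position: [0.5451, -0.2448, 0.0138]
tcp_rot: [0.0, 0.76, 0.65, 0.0]
ft_force: [0.2, 0.2, -1.5]
width: 0.0443
grasp_force: 36.2
```

Emit:
step_arm:
  rows:
    - [0.7,0,0,0.3,0,0,0]
    - [0.7,0,0,0.6,0,0,0]
    - [0.7,0,0,1,0,0,0]
    - [0.7,0,0,1,0,0,0]
    - [0.7,0,0,1,0,0,0]

```text
time: 21.6
position: [0.5451, -0.2448, 0.0137]
tcp_rot: [0.001, 0.76, 0.65, 0.0]
ft_force: [-3.5, 1.5, 11.5]
width: 0.0443
grasp_force: 37.3
```

Contact as predicted. Release, then head for the dark blade.

Emit:
step_arm:
  rows:
    - [0.7,0,0,-0.5,0,0,0]
    - [0.5,0,0,-0.5,0,0,0]
    - [0.25,0,0,-0.5,0,0,0]
    - [0.25,0,0,-0.5,0,0,0]
    - [0.25,0,0,-3,0,0,0]

```text
time: 22.02
position: [0.5445, -0.2444, 0.0149]
tcp_rot: [-0.0, 0.76, 0.65, -0.0]
ft_force: [-0.2, 0.6, 0.3]
width: 0.0641
grasp_force: 0.0
```

Emit:
step_arm:
  rows:
    - [0.25,0,0,-20,0,0,0]
    - [0.25,0,0,-45,0,0,0]
    - [0.25,0,0,-75,0,0,0]
    - [0.25,0,0,-100,0,0,0]
    - [0.25,0,0,-104,0,0,0]

```text
time: 22.43
position: [0.547, -0.2459, 0.1239]
tcp_rot: [0.003, 0.76, 0.65, 0.001]
ft_force: [1.3, -1.0, 0.8]
width: 0.064
grasp_force: 0.0
```

Emit:
step_arm:
  rows:
    - [0.25,30,-4,0,0,0,-0.04]
    - [0.25,65,-8,0,0,0,-0.08]
    - [0.25,100,-12,0,0,0,-0.12]
    - [0.25,137,-17,0,0,0,-0.16]
    - [0.25,174,-21,0,0,0,-0.2]

```text
time: 22.85
position: [0.5504, -0.0679, 0.119]
tcp_rot: [-0.0, 0.691, 0.723, -0.0]
ft_force: [1.2, 0.6, 0.1]
width: 0.064
grasp_force: 0.0
```

Run:
```python
from h import *
s=state();print(s["position"],s["width"],s["grasp_force"],s["ft_force"]); print(go(s["position"],s["tcp_rot"],G["dark"],.12)[0])
```

```text
[ 0.55039749 -0.06793985  0.11901605] 0.064023488832343 0.0 [1.1884364  0.63539828 0.12769239]
[203.8, 18.6, -1.0, -0.0, -0.0, -0.194]
```

Emit:
step_arm:
  rows:
    - [0.25,39,3,0,0,0,-0.04]
    - [0.25,79,7,0,0,0,-0.08]
    - [0.25,119,11,0,0,0,-0.12]
    - [0.25,157,14,0,0,0,-0.16]
    - [0.25,190,17,0,0,0,-0.194]

```text
time: 23.27
position: [0.5588, 0.1236, 0.119]
tcp_rot: [-0.0, 0.617, 0.787, -0.0]
ft_force: [0.5, -1.6, 0.0]
width: 0.064
grasp_force: 0.0
```

Emit:
step_arm:
  rows:
    - [0.25,12,2,0,0,0,0]
    - [0.25,14,4,0,0,0,0]
    - [0.25,14,4,10,0,0,0]
    - [0.25,14,4,20,0,0,0]
    - [0.25,14,4,20,0,0,0]

```text
time: 23.68
position: [0.5584, 0.1341, 0.0966]
tcp_rot: [-0.001, 0.619, 0.786, -0.001]
ft_force: [-0.6, 0.1, 0.6]
width: 0.0641
grasp_force: 0.0
```

Emit:
step_arm:
  rows:
    - [0.25,0,0,0,0,0,0]
    - [0.25,0,0,0,0,0,0]
    - [0.25,0,0,0,0,0,0]
    - [0.25,0,0,0,0,0,0]
    - [0.25,0,0,0,0,0,0]

```text
time: 24.1
position: [0.5601, 0.1355, 0.0996]
tcp_rot: [0.0, 0.618, 0.786, 0.0]
ft_force: [-0.8, -0.0, 0.0]
width: 0.064
grasp_force: 0.0
```

Run:
```python
from h import *
s=state();print(s["position"],s["width"]); print(go(s["position"],s["tcp_rot"],G["dark"],.0405)[0])
I=[cv2.resize(get_image("top")[200:320,370:530],(400,300),interpolation=2),cv2.resize(get_image("side")[240:390,220:420],(400,300),interpolation=2)]
cv2.imwrite("pics/a8.png",np.hstack(I)[:,:,::-1])
```

```text
[0.56013896 0.13548905 0.09960461] 0.0639647398072955
[1.1, -0.4, 59.1, 0.001, 0.0, -0.001]
```

View pics/a8.png

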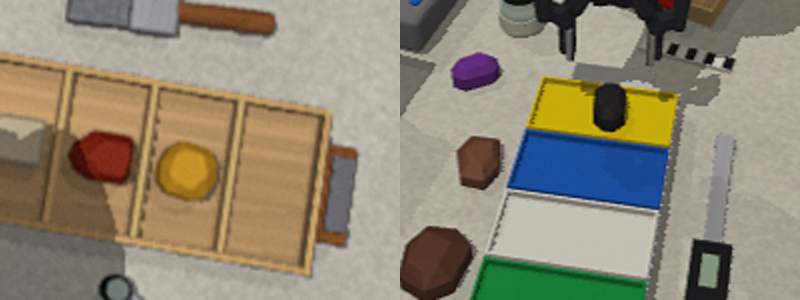

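Pale, red and ochre lie in compartments 1–3 (ochre at crop 188,170). Grip the dark blade.

Emit:
step_arm:
  rows:
    - [0.25,1,-0.5,15,0,0,0]
    - [0.25,1,-0.5,32,0,0,0]
    - [0.25,1,-0.5,48,0,0,0]
    - [0.25,1,-0.5,57,0,0,0]
    - [0.25,1,-0.5,59,0,0,0]

```text
time: 24.62
position: [0.558, 0.1365, 0.0388]
tcp_rot: [-0.001, 0.618, 0.786, -0.001]
ft_force: [-0.6, 0.3, 0.1]
width: 0.0637
grasp_force: 0.0
```

Emit:
step_arm:
  rows:
    - [0.25,0,0,0,0,0,0]
    - [0.8,0,0,0,0,0,0]
    - [0.8,0,0,0,0,0,0]
    - [0.8,0,0,0,0,0,0]
    - [0.8,0,0,0,0,0,0]

```text
time: 25.03
position: [0.5599, 0.1366, 0.0414]
tcp_rot: [0.001, 0.618, 0.786, 0.001]
ft_force: [-1.5, -0.2, 5.1]
width: 0.0288
grasp_force: 34.7
```

Emit:
step_arm:
  rows:
    - [0.8,0,0,0,0,0,0]
    - [0.8,0,0,-3,0,0,0]
    - [0.8,0,0,-8,0,0,0]
    - [0.8,0,0,-13,0,0,0]
    - [0.8,0,0,-15,0,0,0]

```text
time: 25.45
position: [0.5597, 0.1366, 0.0563]
tcp_rot: [0.0, 0.618, 0.786, 0.0]
ft_force: [1.3, 0.8, -0.5]
width: 0.029
grasp_force: 34.6
```

Run:
```python
from h import *
s=state();print(s["position"],s["width"],s["grasp_force"],s["ft_force"]); print(go(s["position"],s["tcp_rot"],G["Tdark"],.12)[0])
I=[cv2.resize(get_image("top")[200:320,170:330],(400,300),interpolation=2),cv2.resize(get_image("side")[210:360,220:420],(400,300),interpolation=2)]
cv2.imwrite("pics/a9.png",np.hstack(I)[:,:,::-1])
```

```text
[0.55967195 0.13662288 0.05634103] 0.028953465270269277 34.55330511555076 [ 1.30120827  0.79777434 -0.47826699]
[-432.1, -131.4, -63.8, 0.001, -0.0, 0.396]
```

View pics/a9.png

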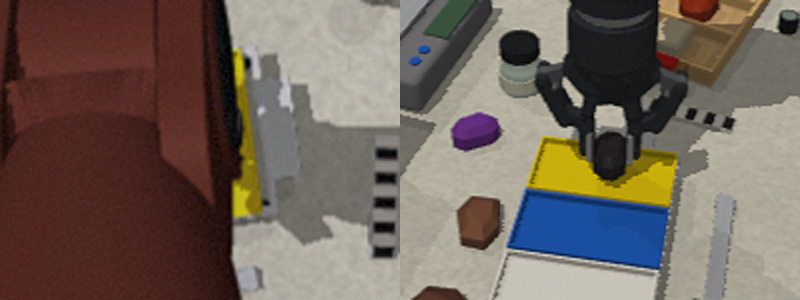

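The dark blade is held between the fingers (crop 610,157). Carry.

Emit:
step_arm:
  rows:
    - [0.8,0,0,-20,0,0,0]
    - [0.8,0,0,-45,0,0,0]
    - [0.8,-15,-5,-60,0,0,0.02]
    - [0.8,-45,-13,-64,0,0,0.05]
    - [0.8,-80,-24,-64,0,0,0.08]

```text
time: 25.97
position: [0.556, 0.0535, 0.1209]
tcp_rot: [0.001, 0.648, 0.762, 0.001]
ft_force: [1.0, 0.1, -1.3]
width: 0.0291
grasp_force: 34.6
```

Emit:
step_arm:
  rows:
    - [0.8,-36,-8,0,0,0,0.04]
    - [0.8,-72,-16,0,0,0,0.08]
    - [0.8,-108,-24,0,0,0,0.12]
    - [0.8,-144,-32,0,0,0,0.16]
    - [0.8,-180,-40,0,0,0,0.19]

```text
time: 26.38
position: [0.5433, -0.1326, 0.1193]
tcp_rot: [0.0, 0.719, 0.695, 0.0]
ft_force: [0.6, -1.1, -0.7]
width: 0.0291
grasp_force: 34.6
```

Run:
```python
from h import *
s=state();print(s["position"],s["width"]); print(go(s["position"],s["tcp_rot"],G["Tdark"],.12)[0])
```

```text
[ 0.54333124 -0.13263488  0.11927671] 0.029144115857905578
[-181.9, -3.1, -0.7, 0.0, 0.0, 0.124]
```

Emit:
step_arm:
  rows:
    - [0.8,-37,0,0,0,0,0.04]
    - [0.8,-74,-1,0,0,0,0.08]
    - [0.8,-110,-1,0,0,0,0.124]
    - [0.8,-145,-2,0,0,0,0.124]
    - [0.8,-170,-3,0,0,0,0.124]

```text
time: 26.8
position: [0.535, -0.3038, 0.1191]
tcp_rot: [0.0, 0.76, 0.65, -0.0]
ft_force: [0.2, 0.2, -0.2]
width: 0.0291
grasp_force: 34.6
```

Emit:
step_arm:
  rows:
    - [0.8,-12,0,0,0,0,0]
    - [0.8,-12,0,5,0,0,0]
    - [0.8,-12,0,25,0,0,0]
    - [0.8,-12,0,45,0,0,0]
    - [0.8,-12,0,50,0,0,0]

```text
time: 27.22
position: [0.5321, -0.3099, 0.0662]
tcp_rot: [-0.002, 0.759, 0.651, -0.0]
ft_force: [-0.2, 0.9, -1.3]
width: 0.0289
grasp_force: 34.6
```

Emit:
step_arm:
  rows:
    - [0.8,0,0,0,0,0,0]
    - [0.8,0,0,0,0,0,0]
    - [0.8,0,0,0,0,0,0]
    - [0.8,0,0,0,0,0,0]
    - [0.8,0,0,0,0,0,0]

```text
time: 27.63
position: [0.5343, -0.3128, 0.0703]
tcp_rot: [0.001, 0.76, 0.65, 0.0]
ft_force: [-0.2, 0.6, -0.7]
width: 0.029
grasp_force: 34.6
```

Run:
```python
from h import *
s=state();print(s["position"],s["width"]); print(go(s["position"],s["tcp_rot"],G["Tdark"],.0128)[0])
```

```text
[ 0.53427096 -0.31278762  0.07028119] 0.029007628203912218
[-1.5, 0.1, 57.5, 0.001, 0.001, 0.002]
```

Emit:
step_arm:
  rows:
    - [0.8,-1,0,15,0,0,0]
    - [0.8,-1,0,30,0,0,0]
    - [0.8,-1,0,42,0,0,0]
    - [0.8,-1,0,51,0,0,0]
    - [0.8,-1,0,54,0,0,0]

```text
time: 28.05
position: [0.5328, -0.3131, 0.0139]
tcp_rot: [-0.001, 0.76, 0.65, -0.0]
ft_force: [0.4, 0.3, -1.1]
width: 0.0288
grasp_force: 34.6
```

Emit:
step_arm:
  rows:
    - [0.8,0,0,1,0,0,0]
    - [0.8,0,0,2,0,0,0]
    - [0.8,0,0,3,0,0,0]
    - [0.8,0,0,3,0,0,0]
    - [0.8,0,0,3,0,0,0]

```text
time: 28.47
position: [0.5339, -0.3139, 0.013]
tcp_rot: [0.001, 0.76, 0.65, 0.0]
ft_force: [-0.4, -0.1, 2.5]
width: 0.0289
grasp_force: 34.8
```

Emit:
step_arm:
  rows:
    - [0.8,0,0,0.3,0,0,0]
    - [0.8,0,0,0.6,0,0,0]
    - [0.8,0,0,1,0,0,0]
    - [0.8,0,0,1,0,0,0]
    - [0.8,0,0,1,0,0,0]

```text
time: 28.88
position: [0.534, -0.3139, 0.0129]
tcp_rot: [0.001, 0.76, 0.65, 0.0]
ft_force: [-3.6, 1.9, 14.0]
width: 0.0289
grasp_force: 36.1
```

Emit:
step_arm:
  rows:
    - [0.8,0,0,-1,0,0,0]
    - [0.6,0,0,-1,0,0,0]
    - [0.25,0,0,-1,0,0,0]
    - [0.25,0,0,-1,0,0,0]
    - [0.25,0,0,-3,0,0,0]

```text
time: 29.3
position: [0.5332, -0.3134, 0.0139]
tcp_rot: [-0.0, 0.76, 0.65, -0.0]
ft_force: [-0.6, 0.0, 1.1]
width: 0.0642
grasp_force: 0.0
```

Emit:
step_arm:
  rows:
    - [0.25,0,0,-20,0,0,0]
    - [0.25,0,0,-45,0,0,0]
    - [0.25,0,0,-75,0,0,0]
    - [0.25,0,0,-105,0,0,0]
    - [0.25,0,0,-130,0,0,0]

```text
time: 29.72
position: [0.5337, -0.3137, 0.1464]
tcp_rot: [0.001, 0.76, 0.65, 0.0]
ft_force: [0.6, -0.2, -0.0]
width: 0.0642
grasp_force: 0.0
```

Emit:
step_arm:
  rows:
    - [0.25,35,-20,0,0,0,0]
    - [0.25,70,-40,0,0,0,0]
    - [0.25,105,-60,0,0,0,0]
    - [0.25,140,-80,0,0,0,0]
    - [0.25,175,-100,0,0,0,0]

```text
time: 30.13
position: [0.4607, -0.1238, 0.1444]
tcp_rot: [0.0, 0.76, 0.65, 0.0]
ft_force: [1.3, 0.9, 0.7]
width: 0.0638
grasp_force: 0.0
```

Emit:
step_arm:
  rows:
    - [0.25,35,-20,0,0,0,0]
    - [0.25,70,-40,0,0,0,0]
    - [0.25,105,-60,0,0,0,0]
    - [0.25,130,-75,0,0,0,0]
    - [0.25,130,-75,0,0,0,0]

```text
time: 30.55
position: [0.4047, 0.0187, 0.1443]
tcp_rot: [-0.001, 0.759, 0.652, -0.0]
ft_force: [0.0, -0.4, -0.2]
width: 0.0639
grasp_force: 0.0
```

Run:
```python
from h import *
s=state();print(s["position"],s["time"])
I=[cv2.resize(get_image("top")[200:320,330:530],(450,270),interpolation=2),cv2.resize(get_image("side")[150:270,280:440],(350,270),interpolation=2)]
cv2.imwrite("pics/a10.png",np.hstack(I)[:,:,::-1])
c=cam("top")
for k in("find_pale","find_red","find_ochre","find_dark"):
    for b in masks_of("top",k):
        if b["p"]<.3: continue
        p=back(c,*np.argwhere(b["pixels"]).mean(0)[::-1],.018)
        x,f=fit([(c,b["pixels"])],F[k],[p[0],p[1],-.15],.006)
        d=x[:2]-TR[:2]; ca,sa=np.cos(TR[2]),np.sin(TR[2])
        print(k,round(b["p"],2),x.round(4),"tray xy mm",(1000*np.array([ca*d[0]+sa*d[1],-sa*d[0]+ca*d[1]])).round(1),round(1-f,2))
```

```text
[0.40471976 0.01868681 0.14426398] 30.55
find_pale 0.61 [ 0.5669 -0.1041 -0.1812] tray xy mm [ -0.6 106.7] 0.94
find_red 0.79 [ 0.5552 -0.1745 -0.1259] tray xy mm [-1.1 35.3] 0.92
find_ochre 0.67 [ 0.5444 -0.2449 -0.3231] tray xy mm [ -0.8 -35.9] 0.93
find_dark 0.73 [ 0.5333 -0.3145 -0.0414] tray xy mm [  -0.9 -106.3] 0.87
find_dark 0.7 [ 0.7122  0.1024 -0.8309] tray xy mm [110.7 333.5] 0.92
```

View pics/a10.png

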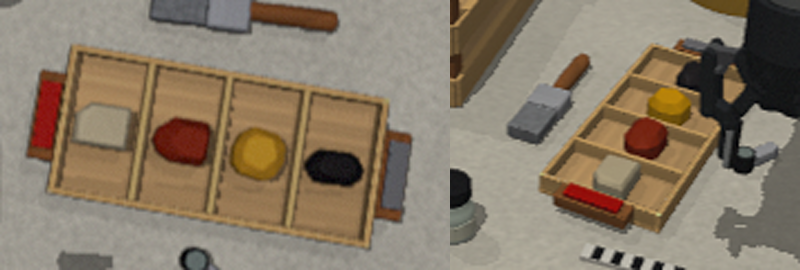

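All four lie flat near their compartment centres, in order from the red tag: pale, red, ochre, dark. Handing in.

```bash
python3 -c "
from cell import *
print(finish_job())"
```

```text
the job is handed in; nothing more can be done
None
```

I moved all four finds into the tray in order from the red tag (pale, red, ochre, dark), each flat and within about 1 mm of its compartment centre in the last picture, and handed the job in at about 31 s; no verdict came back.

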